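Set a depth gauge in the open bore of a valve block

TASK

Take the blue depth gauge out of its stand and lower its rod into the open, brass-ringed bore of the aluminium valve block until the rod meets the bottom, then keep pushing the gauge down so that its stop bar slides along the rod and sits flat on the block. Hold the stop down there for a good second, then let go and leave the gauge standing in the bore.

Things in the scene. Friction and masses are not known exactly. Their poses are not given: they have to be found in the camera images.
- gauge: depth gauge, upright: steel stop bar 84 (x) x 28 (y) x 12 mm with a blue grip block 40 (x) x 28 (y) mm on its middle, top 38 mm above the bar's underside; origin: centre of the bar's underside. About 0.2 kg. Starts with the bar lying on a grey stand (100 x 56 mm, top 80 mm above the bench), the rod hanging in its 24 mm hole. Grip the blue block across y, fingertips some 10 mm above the underside.
- rod_tip (a point): lower end of the gauge's 8 mm steel rod, z up. The rod passes upright through the bar's middle and at the start reaches 60 to 70 mm below the bar's underside and 44 to 54 mm above it. Friction holds it; about 4 N pushes it through: with the rod's end on something solid, a bar pushed down slides down along the rod.
- valve_block: aluminium block fixed to the bench, 150 (x) x 100 (y) mm, 60 mm high, any way round; origin: centre of its underside. Its flat top has two round 28 mm bores, 38 mm either side of the middle along x: the one at +x is open with a brass ring round it; the one at -x is closed by a dark steel plug 5 mm below the top.
- bore_mouth (a point): centre of the open, brass-ringed bore's mouth, level with the block's flat top, 60 mm above the bench; z up. The bore is blind, 28 mm wide, 42 mm deep.
Things that resemble listed ones, but are neither listed nor needed, are in the scene too. Of the things that look like the gauge, the larger one is meant.

How it is judged:
By the outcome, as a careful person would: the job done as asked, in the order asked, and still so for the second after the job is handed in, with the robot touching nothing.
It also fails if it takes over 43 s, if anything falls off the work surface, if the arm or the gripper's body presses on something with over 40 N, if the wrist force passes 120 N, or if a joint passes its speed limit or range.

ROBOT

A 6-joint arm with a two-finger parallel gripper is mounted at the origin on a cart in front of the work surface, level with it; the furniture and walls round the work are solid. World frame = base frame: x ahead of the robot, y to its left, z up, the work surface at z = 0. Lengths are in m, angles in rad, forces in N, time in s.
With the tool pointing down it reaches from about 0.25 to 0.725 m from the base axis. Payload 4 kg.
Tool frame: the origin (TCP) lies midway between the tips of the shut fingers; the grasp point (between the pads) lies 19 mm behind it; z points along the fingers, y is the line along which they close (so a half turn about z gives the same grasp; the last joint's range is limited). The gripper opens to 85 mm and grips with 20 to 120 N. Pads are 22 mm wide; open, the fingers measure 114 mm over their backs; the gripper's body (76 mm by 85 mm) begins 54 mm behind the grasp point. The pads swing forward as they close: fully open they stand 13 mm farther back than shut.
Start: joints at [1.226, 0.241, 0.005, 1.335, 0, 1.571], TCP at [0.169, 0.471, 0.231] pointing down, gripper open.
Joint ranges: [-2.72, 2.72], [-1.05, 1.87], [-1.09, 1.28], [-1.99, 2.15], [-1.42, 1.44], [-3.14, 3.14]. Speed limits (rad/s): [2.79, 2.79, 3.14, 3.14, 3.14, 3.14].

INTERFACE

Orientations are given as a unit quaternion [x, y, z, w].
In Python, from workcell import bot gives the robot as it stands. The module is installed in compiled form; this text tells all that it offers.
- The arm moves only by the tool jog_arm, never from a script. Its argument "deltas" is a list of rows, each an object with "fingers": the opening, from 0 (shut) to 1 (fully open); "delta_pos": the shift along the tool's x, y, z normalised to -1 to 1, where 1 is 300 mm, a list of three; "yaw": the turn about the tool's z normalised to -1 to 1, where 1 is pi/4 rad. A call has 1 to 12 rows; each row is the pose to reach, as a shift and turn from the pose commanded when the call began, along the tool's axes at that moment; what a row does not reach only later rows make up. A row lasts 1/10 s, in which the tool goes at most 50 mm and 8.59 degrees, less where a joint would pass 70% of its speed; a pose out of reach is approached as far as the arm can. A call with a number of a shift or a turn outside -1 to 1 is refused whole. A call with a gripper value outside its range is refused whole. The fingers move at their own pace and stop on an object; the grip force is fixed at half the most. Time passes only in rows, so rows that repeat a pose let the fingers close. It gives the time, the measured TCP pose, the force, the opening and the grip force at its end, in the units of the state.
- bot.get_obs(): the state, without advancing time (a new reading comes with each control period).
- bot.camera(name): name is "scene" or "top" or "wrist"; returns a dict with "image" (480x640x3 uint8, red, green, blue), "range_z" (480x640 float32, m along the optical axis (not along the pixel's ray), 0 where there is no reading), "fx", "fy", "cx", "cy" (pixels), "distortion" ([k1, k2, p1, p2, k3] as OpenCV has them; the pictures are not rectified), "rvec" (rotation vector, rad) and "tvec" (3), from world to camera coordinates, as OpenCV has them. Camera axes: x right, y down, z forward; pixel columns grow to the right and rows downward; lengths in m; the calibration is good to about 2 mm. A picture is of the moment at which its call begins.
- bot.job_done(): hands the job in; it is judged then, once.
The state is a dict: "clock": time; "joint_pos": joint angles; "joint_vel": joint speeds; "tau": joint torques, N m; "eef_pos": TCP position; "tool_rot": TCP orientation; "ft_force": force on the tool from outside, world axes, zero at the start; "ft_torque": the same for the moment, N m; "grip_width": finger opening in m; "grasp_force": force on a finger pad.
Only numpy, scipy, OpenCV 4.12 (cv2) and the standard library are available. Lean on these libraries where they do the work, as an engineer would, in place of code of your own. Each camera call takes 0.05 s, during which the arm holds its last target. There are 200 camera calls.

## Working session

There is one attempt and no reset: what is moved stays moved. The work goes in short steps, Python scripts to look and compute and a tool call to move; the robot and the scene stay as the last step left them, time stands still between calls to the robot, and variables do not carry over. Pictures are saved under pics/ and viewed, at most 10 in all, crops included, and the job is handed in when it is done.

Besides the shell and the picture viewer there is one more tool, called in YAML: its name, and indented under it one key for each argument. jog_arm: Moves the arm, as the interface text tells. Scaled input: -1 to 1 covers 300 mm each way for a shift and pi/4 rad each way for a turn. Its arguments: {"type":"object","properties":{"deltas":{"type":"array","items":{"type":"object","properties":{"fingers":{"type":"number"},"delta_pos":{"type":"array","items":{"type":"number"}},"yaw":{"type":"number"}}}}},"required":["deltas"]}

```bash
mkdir -p pics; cat > h.py <<'E'
import numpy as np, cv2, pickle
from workcell import bot
def grab(n,tag):
    c=bot.camera(n); cv2.imwrite(f'pics/{tag}.png',c['image'][:,:,::-1]); pickle.dump(c,open(f'{tag}.pkl','wb')); return c
def load(tag): return pickle.load(open(f'{tag}.pkl','rb'))
def K(c): return np.array([[c['fx'],0,c['cx']],[0,c['fy'],c['cy']],[0,0,1.]])
def rays(c,px):
    p=cv2.undistortPoints(np.asarray(px,float).reshape(-1,1,2),K(c),np.array(c['distortion'],float)).reshape(-1,2)
    R=cv2.Rodrigues(np.array(c['rvec'],float))[0]; t=np.array(c['tvec'],float).ravel()
    return -R.T@t, np.c_[p,np.ones(len(p))]@R
def onplane(c,px,z):
    o,d=rays(c,px); return o+d*((z-o[2])/d[:,2:3])
def depthpt(c,px):
    o,d=rays(c,px); px=np.asarray(px).astype(int).reshape(-1,2)
    return o+d*c['range_z'][px[:,1],px[:,0]][:,None]
E
python3 - <<'E'
from h import *
a=grab('scene','s0');b=grab('top','t0')
cv2.imwrite('pics/both0.png',cv2.resize(np.vstack([a['image'],b['image']])[:,:,::-1],(400,600),interpolation=cv2.INTER_AREA))
print(bot.get_obs()); print(rays(a,[[320,240]]),rays(b,[[320,240]]))
E
```

```text
{'clock': 0.1, 'joint_pos': array([1.22601617e+00, 2.41342500e-01, 3.80767069e-03, 1.33521735e+00,
       2.21039995e-05, 1.57081237e+00]), 'joint_vel': array([ 0.00061782, -0.00018025,  0.00248801, -0.00064953,  0.00045164,
        0.00014239]), 'tau': array([-1.30113778e-03, -3.73137653e+01,  2.53010523e+01,  1.08704579e-02,
       -7.30554143e-05, -7.10738050e-06]), 'eef_pos': array([0.16878649, 0.47001444, 0.23048   ]), 'tool_rot': array([ 1.71545319e-01,  9.85175744e-01, -9.61535481e-04, -1.78631280e-04]), 'ft_force': array([ 0.00954789,  0.32765555, -0.26811574]), 'ft_torque': array([-0.01751879, -0.01617901, -0.02627695]), 'grasp_force': 0.0, 'grip_width': 0.08560188271048631}
(array([ 0.19113194, -0.50439344,  0.60560247]), array([[ 0.35292369,  0.70019492, -0.62065866]])) (array([0.47356629, 0.06622997, 1.00008752]), array([[ 0.05719947,  0.01342772, -0.99831131]]))
```

View pics/t0.png

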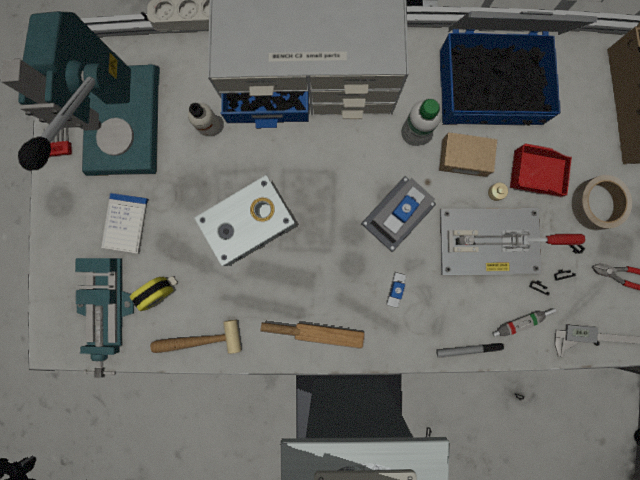

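View pics/s0.png

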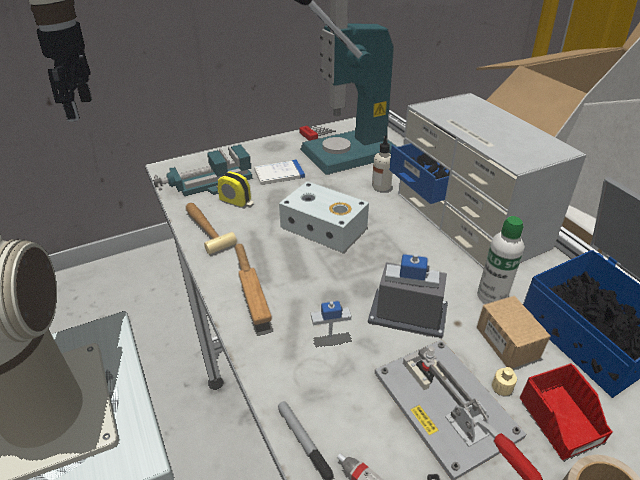

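The top view shows two gauge lookalikes: the larger at (406,207) on the grey stand, and a small one at (397,289) on the bench. Other blue items are the drawer at (265,105) and the bin at (500,80). The brass bore is at (263,209) and the plug at (225,232). I choose the one on the stand.

```bash
python3 - <<'E'
from h import *
c=load('t0');s=load('s0')
im=c['image'];hsv=cv2.cvtColor(im,cv2.COLOR_RGB2HSV)
def blobs(m,amin=30):
    n,l,st,ce=cv2.connectedComponentsWithStats(m.astype(np.uint8)); return [(i,st[i],ce[i],l==i) for i in range(1,n) if st[i][4]>amin]
blue=cv2.inRange(hsv,(100,120,60),(125,255,255))>0
for z,(x0,y0,x1,y1) in ((.118,(360,175,440,250)),(.08,(380,265,415,310))):
    m=np.zeros_like(blue);m[y0:y1,x0:x1]=blue[y0:y1,x0:x1]
    pts=np.argwhere(m)[:,::-1]
    W=onplane(c,pts,z)[:,:2]; r=cv2.minAreaRect((W*1000).astype(np.float32)); print('blue',len(pts),r, 'depth z',np.median(depthpt(c,pts)[:,2]))
# stand / steel bar: depth-based points
yy,xx=np.mgrid[165:260,355:445]; P=np.c_[xx.ravel(),yy.ravel()]; D=depthpt(c,P)
for lo,hi in ((.074,.086),(.087,.098),(.108,.125),(.125,.175)):
    k=D[(D[:,2]>lo)&(D[:,2]<hi)]
    if len(k)>5: print(lo,hi,len(k),cv2.minAreaRect((k[:,:2]*1000).astype(np.float32)))
# block top
yy,xx=np.mgrid[165:275,185:305]; P=np.c_[xx.ravel(),yy.ravel()]; D=depthpt(c,P); k=D[(D[:,2]>.05)&(D[:,2]<.07)]
print('blocktop',len(k),np.median(k[:,2]),cv2.minAreaRect((k[:,:2]*1000).astype(np.float32)))
br=cv2.inRange(hsv,(15,90,60),(32,255,255))>0
for C,tag,(x0,y0,x1,y1) in ((c,'top',(240,190,285,230)),(s,'scene',(320,195,365,220))):
    h=cv2.cvtColor(C['image'],cv2.COLOR_RGB2HSV); br=cv2.inRange(h,(13,80,60),(34,255,255))
    m=np.zeros_like(br);m[y0:y1,x0:x1]=br[y0:y1,x0:x1]
    cs=cv2.findContours(m,cv2.RETR_EXTERNAL,cv2.CHAIN_APPROX_NONE)[0]; k=max(cs,key=cv2.contourArea).reshape(-1,2)
    W=onplane(C,k,.06)[:,:2]*1000; print(tag,'ring',cv2.fitEllipse(W.astype(np.float32)))
g=cv2.resize(im[155:315,340:460],None,fx=3,fy=3,interpolation=cv2.INTER_CUBIC)
g2=cv2.resize(s['image'][235:355,295:465],None,fx=3,fy=3,interpolation=cv2.INTER_CUBIC)
o=np.zeros((480,880,3),np.uint8);o[:480,:360]=g;o[:360,365:875]=g2
cv2.imwrite('pics/crop0.png',cv2.resize(o,(800,436))[:,:,::-1])
E
```

```text
blue 297 ((576.2776489257812, -65.17245483398438), (26.783740997314453, 39.475341796875), 50.568077087402344) depth z 0.11759096295346361
blue 136 ((439.4525146484375, -53.53355026245117), (19.275480270385742, 27.12087059020996), 75.17137145996094) depth z 0.0734657218133356
0.074 0.086 1010 ((579.2112426757812, -67.59519958496094), (56.16394805908203, 99.13025665283203), 46.54249572753906)
0.087 0.098 382 ((576.9371948242188, -65.33965301513672), (29.18539810180664, 82.6155014038086), 50.55735778808594)
0.108 0.125 371 ((578.319091796875, -66.03054809570312), (28.570945739746094, 42.862579345703125), 49.10076141357422)
0.125 0.175 21 ((576.7210693359375, -65.32518768310547), (6.551998615264893, 8.183137893676758), 3.331291437149048)
blocktop 4489 0.059814298252375164 ((564.6820068359375, 214.8533935546875), (100.20081329345703, 151.31784057617188), 29.94460105895996)
top ring ((583.6315307617188, 182.11009216308594), (40.75750732421875, 41.27179718017578), 2.771294116973877)
scene ring ((581.473876953125, 183.25698852539062), (38.94914245605469, 41.96800231933594), 70.93840789794922)
```

View pics/crop0.png

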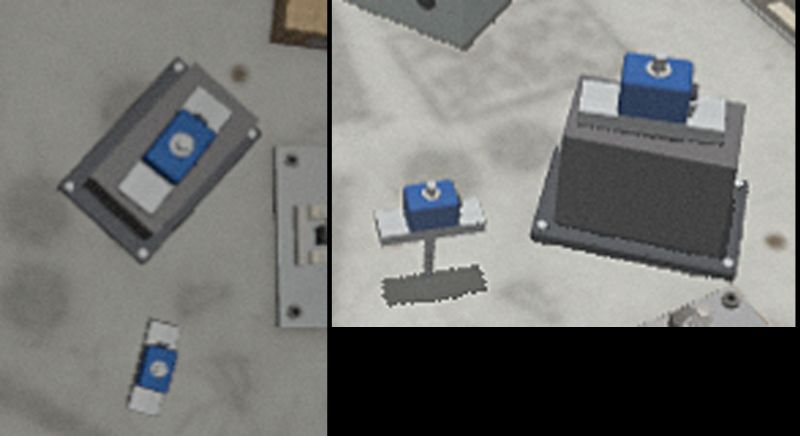

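The crop confirms the choice: the larger gauge is on the stand, and the small one stands on the bench. Sizes match (29x83 mm bar, 100x150 mm block, ring at the +38 mm position). Next I work out the moves.

```bash
cat >> h.py <<'E'
def plan(x,y,z,ydir):
    """normalised deltas (tool axes) from the present pose to a TCP target with tool y along ydir (deg)"""
    from scipy.spatial.transform import Rotation as Ro
    o=bot.get_obs(); R=Ro.from_quat(o['tool_rot']).as_matrix()
    d=R.T@(np.array([x,y,z])-o['eef_pos'])/.3
    a=np.degrees(np.arctan2(R[1,1],R[0,1])); t=(a-ydir+90)%180-90
    print('t',round(o['clock'],2),'pos',o['eef_pos'].round(4),'d',d.round(3),'yaw',round(t/45,3),'toolz',R[:,2].round(3),'F',o['ft_force'].round(1),'w',round(o['grip_width'],4),'g',o['grasp_force'],'j',o['joint_pos'].round(2))
E
python3 - <<'E'
from h import *
c=load('t0')
P=np.stack(np.meshgrid(np.arange(395,420),np.arange(195,220)),-1).reshape(-1,2); D=depthpt(c,P)
print(np.sort(D[:,2])[-25:].round(3)); 
P=np.stack(np.meshgrid(np.arange(400,445),np.arange(90,145)),-1).reshape(-1,2); D=depthpt(c,P);D=D[D[:,2]>.03]
print('bottle',D.min(0),D.max(0))
plan(.577,-.065,.2,50.6)
E
```

```text
[0.124 0.126 0.126 0.127 0.127 0.127 0.127 0.127 0.128 0.128 0.129 0.13
 0.13  0.13  0.13  0.13  0.131 0.131 0.131 0.131 0.131 0.132 1.    1.
 1.   ]
bottle [ 0.47356629 -0.15620073  0.03020988] [0.808728   0.06622997 1.00008752]
t 0.1 pos [0.1688 0.47   0.2305] d [-1.883 -1.218  0.104] yaw 0.437 toolz [-0.001 -0.002 -1.   ] F [ 0.   0.3 -0.3] w 0.0856 g 0.0 j [1.23 0.24 0.   1.34 0.   1.57]
```

jog_arm:
  deltas:
    - {"delta_pos":[-0.94,-0.61,0.0],"yaw":0.437,"fingers":1}
    - {"delta_pos":[-0.94,-0.61,0.0],"yaw":0.437,"fingers":1}
    - {"delta_pos":[-0.94,-0.61,0.0],"yaw":0.437,"fingers":1}
    - {"delta_pos":[-0.94,-0.61,0.0],"yaw":0.437,"fingers":1}
    - {"delta_pos":[-0.94,-0.61,0.0],"yaw":0.437,"fingers":1}
    - {"delta_pos":[-0.94,-0.61,0.0],"yaw":0.437,"fingers":1}
    - {"delta_pos":[-0.94,-0.61,0.0],"yaw":0.437,"fingers":1}
    - {"delta_pos":[-0.94,-0.61,0.0],"yaw":0.437,"fingers":1}

```text
clock: 0.9
eef_pos: [0.3744, 0.1998, 0.231]
tool_rot: [0.341, 0.94, -0.001, 0.0]
ft_force: [-0.9, 0.6, 0.4]
grip_width: 0.0856
grasp_force: 0.0
```

```bash
python3 -c "
from h import *
plan(.577,-.065,.2,50.6)"
```

```text
t 0.9 pos [0.3744 0.1998 0.231 ] d [-1.084 -0.245  0.105] yaw -0.01 toolz [ 0.    -0.001 -1.   ] F [-0.9  0.6  0.4] w 0.0856 g 0.0 j [ 0.49  0.09 -0.18  1.3  -0.    1.19]
```

jog_arm:
  deltas:
    - {"delta_pos":[-0.97,-0.22,0.08],"yaw":0,"fingers":1}
    - {"delta_pos":[-0.97,-0.22,0.08],"yaw":0,"fingers":1}
    - {"delta_pos":[-0.97,-0.22,0.08],"yaw":0,"fingers":1}
    - {"delta_pos":[-0.97,-0.22,0.08],"yaw":0,"fingers":1}
    - {"delta_pos":[-0.97,-0.22,0.08],"yaw":0,"fingers":1}
    - {"delta_pos":[-0.97,-0.22,0.08],"yaw":0,"fingers":1}
    - {"delta_pos":[-0.97,-0.22,0.08],"yaw":0,"fingers":1}
    - {"delta_pos":[-0.97,-0.22,0.08],"yaw":0,"fingers":1}
    - {"delta_pos":[-0.97,-0.22,0.08],"yaw":0,"fingers":1}

```text
clock: 1.8
eef_pos: [0.5546, -0.0315, 0.207]
tool_rot: [0.337, 0.942, 0.0, -0.001]
ft_force: [0.2, 0.2, 0.2]
grip_width: 0.0853
grasp_force: 0.0
```

```bash
python3 -c "
from h import *
plan(.577,-.065,.2,50.6)"
```

```text
t 1.8 pos [ 0.5546 -0.0315  0.207 ] d [-0.128 -0.039  0.023] yaw 0.001 toolz [-0.001  0.001 -1.   ] F [0.2 0.2 0.2] w 0.0853 g 0.0 j [-0.06  0.36  0.11  1.32  0.    0.63]
```

jog_arm:
  deltas:
    - {"delta_pos":[-0.128,-0.039,0.12],"yaw":0,"fingers":1}
    - {"delta_pos":[-0.128,-0.039,0.12],"yaw":0,"fingers":1}
    - {"delta_pos":[-0.128,-0.039,0.12],"yaw":0,"fingers":1}
    - {"delta_pos":[-0.128,-0.039,0.12],"yaw":0,"fingers":1}

```text
clock: 2.2
eef_pos: [0.5774, -0.0647, 0.1722]
tool_rot: [0.336, 0.942, 0.0, 0.0]
ft_force: [0.3, 0.5, 0.2]
grip_width: 0.0857
grasp_force: 0.0
```

```bash
python3 - <<'E'
from h import *
plan(.577,-.065,.091,50.6)
w=grab('wrist','w0')
hsv=cv2.cvtColor(w['image'],cv2.COLOR_RGB2HSV); b=np.argwhere(cv2.inRange(hsv,(100,120,60),(125,255,255)))[:,::-1]
D=depthpt(w,b); k=(abs(D[:,2]-.118)<.006)&(np.hypot(D[:,0]-.577,D[:,1]+.065)<.06)
print(k.sum(),cv2.minAreaRect((onplane(w,b[k],.118)[:,:2]*1000).astype(np.float32)))
E
```

```text
t 2.2 pos [ 0.5774 -0.0647  0.1722] d [ 0.    -0.002  0.271] yaw 0.002 toolz [ 0.001  0.    -1.   ] F [0.3 0.5 0.2] w 0.0857 g 0.0 j [-0.11  0.43  0.12  1.26  0.    0.57]
1662 ((574.4955444335938, -62.98567581176758), (27.05870819091797, 40.10839080810547), 50.69771194458008)
```

View pics/w0.png

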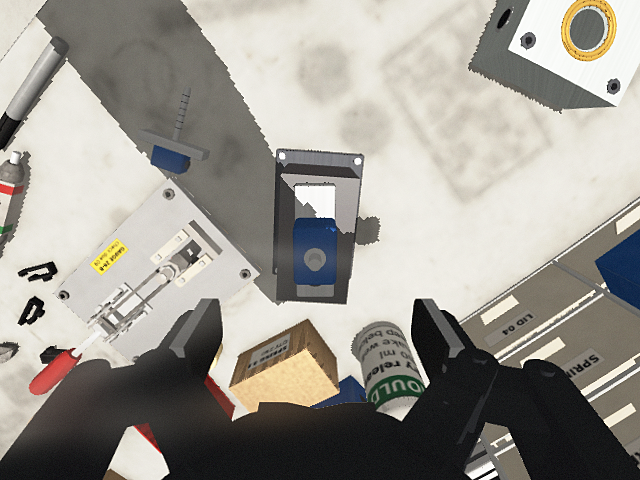

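The wrist view shows the gauge at (315,255), square between the fingers. Its fix agrees within 3 mm, with the difference along the bar. Going down and closing.

jog_arm:
  deltas:
    - {"delta_pos":[0.004,0.0,0.13],"yaw":0,"fingers":1}
    - {"delta_pos":[0.004,0.0,0.22],"yaw":0,"fingers":1}
    - {"delta_pos":[0.004,0.0,0.268],"yaw":0,"fingers":1}
    - {"delta_pos":[0.004,0.0,0.268],"yaw":0,"fingers":0.4}
    - {"delta_pos":[0.004,0.0,0.268],"yaw":0,"fingers":0}
    - {"delta_pos":[0.004,0.0,0.268],"yaw":0,"fingers":0}
    - {"delta_pos":[0.004,0.0,0.268],"yaw":0,"fingers":0}
    - {"delta_pos":[0.004,0.0,0.268],"yaw":0,"fingers":0}
    - {"delta_pos":[0.004,0.0,0.268],"yaw":0,"fingers":0}
    - {"delta_pos":[0.004,0.0,0.268],"yaw":0,"fingers":0}

```text
clock: 3.25
eef_pos: [0.5781, -0.0655, 0.0929]
tool_rot: [0.337, 0.941, 0.0, 0.002]
ft_force: [-0.8, 1.0, 6.2]
grip_width: 0.027
grasp_force: 60.9
```

```bash
python3 -c "
from h import *
plan(.577,-.065,.2,50.6)"
```

```text
t 3.25 pos [ 0.5781 -0.0655  0.0929] d [ 0.003 -0.    -0.357] yaw -0.0 toolz [ 0.004 -0.    -1.   ] F [-0.8  1.   6.2] w 0.027 g 60.896254777908325 j [-0.11  0.49 -0.    1.07  0.    0.58]
```

jog_arm:
  deltas:
    - {"delta_pos":[0,0,-0.03],"yaw":0,"fingers":0}
    - {"delta_pos":[0,0,-0.1],"yaw":0,"fingers":0}
    - {"delta_pos":[0,0,-0.2],"yaw":0,"fingers":0}
    - {"delta_pos":[0,0,-0.3],"yaw":0,"fingers":0}
    - {"delta_pos":[0,0,-0.37],"yaw":0,"fingers":0}
    - {"delta_pos":[0,0,-0.37],"yaw":0,"fingers":0}
    - {"delta_pos":[0,0,-0.37],"yaw":0,"fingers":0}

```text
clock: 3.95
eef_pos: [0.5765, -0.0654, 0.2015]
tool_rot: [0.337, 0.941, -0.0, -0.0]
ft_force: [-0.5, -0.1, -2.7]
grip_width: 0.0272
grasp_force: 60.0
```

```bash
python3 - <<'E'
from h import *
plan(.583,.182,.2,29.9)
w=grab('wrist','w1');s=grab('scene','s1')
cv2.imwrite('pics/j1.png',np.hstack([cv2.resize(w['image'],(400,300),interpolation=cv2.INTER_AREA),cv2.resize(s['image'][150:330,300:540],(400,300))])[:,:,::-1])
E
```

```text
t 3.95 pos [ 0.5765 -0.0654  0.2015] d [0.507 0.651 0.005] yaw 0.459 toolz [-0.  0. -1.] F [-0.5 -0.1 -2.7] w 0.0272 g 59.961034655570984 j [-0.11  0.41  0.17  1.33 -0.    0.58]
```

View pics/j1.png

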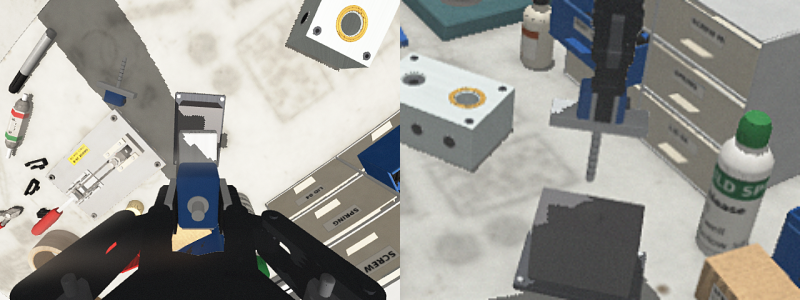

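The gauge hangs upright in the grip and the rod tip, at about (415,258) in the full scene image, is clear of the stand. Moving above the brass bore.

jog_arm:
  deltas:
    - {"delta_pos":[0.03,0.04,0],"yaw":0.03,"fingers":0}
    - {"delta_pos":[0.1,0.13,0],"yaw":0.1,"fingers":0}
    - {"delta_pos":[0.18,0.23,0],"yaw":0.17,"fingers":0}
    - {"delta_pos":[0.26,0.33,0],"yaw":0.24,"fingers":0}
    - {"delta_pos":[0.34,0.43,0],"yaw":0.31,"fingers":0}
    - {"delta_pos":[0.42,0.53,0],"yaw":0.38,"fingers":0}
    - {"delta_pos":[0.47,0.6,0],"yaw":0.43,"fingers":0}
    - {"delta_pos":[0.5,0.64,0],"yaw":0.459,"fingers":0}
    - {"delta_pos":[0.507,0.651,0],"yaw":0.459,"fingers":0}
    - {"delta_pos":[0.507,0.651,0],"yaw":0.459,"fingers":0}
    - {"delta_pos":[0.507,0.651,0],"yaw":0.459,"fingers":0}

```text
clock: 5.15
eef_pos: [0.5829, 0.181, 0.201]
tool_rot: [0.501, 0.866, -0.001, -0.0]
ft_force: [-0.3, -0.7, -1.8]
grip_width: 0.0271
grasp_force: 59.9
```

```bash
python3 - <<'E'
from h import *
plan(.583,.182,.2,29.9)
w=grab('wrist','w2');s=grab('scene','s2')
cv2.imwrite('pics/j2.png',np.hstack([cv2.resize(w['image'],(400,300),interpolation=cv2.INTER_AREA),cv2.resize(s['image'][110:260,260:460],(400,300),interpolation=cv2.INTER_CUBIC)])[:,:,::-1])
# expected pixel of axis at z=.06,.12
R=np.array(s['rvec'],float);t=np.array(s['tvec'],float)
p=cv2.projectPoints(np.array([[.583,.182,z] for z in (.06,.11,.12,.13,.188)]),R,t,K(s),np.array(s['distortion'],float))[0].reshape(-1,2);print(p.round(1))
E
```

```text
t 5.15 pos [0.5829 0.181  0.201 ] d [0.003 0.002 0.003] yaw -0.0 toolz [-0.002 -0.001 -1.   ] F [-0.3 -0.7 -1.8] w 0.0271 g 59.8929637670517 j [ 0.3   0.48  0.27  1.36 -0.    1.35]
[[340.8 208.4]
 [341.4 186.7]
 [341.6 182.2]
 [341.7 177.7]
 [342.5 150.2]]
```

View pics/j2.png

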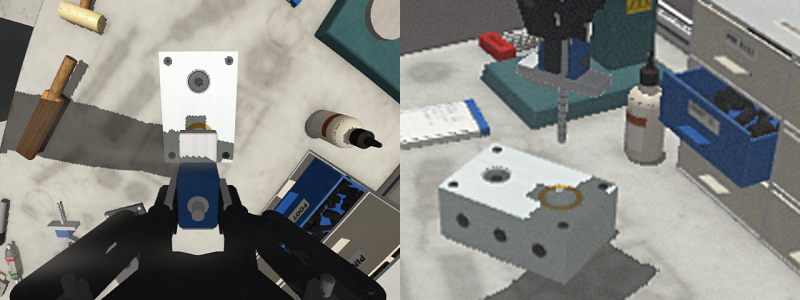

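The scene view shows the rod tip at full-image (341.5,181.5), right on the predicted bore axis with tip z about 0.12, and the bar aligned with the block. I check depth along the view direction.

```bash
python3 - <<'E'
from h import *
s=load('s2')
P=np.stack(np.meshgrid(np.arange(336,348),np.arange(162,186)),-1).reshape(-1,2); D=depthpt(s,P)
k=np.hypot(D[:,0]-.583,D[:,1]-.182)<.02
for v in range(162,186,2):
    m=k&(P[:,1]//2==v//2)
    if m.any(): print(v,m.sum(),np.median(D[m],axis=0).round(4))
E
```

```text
162 10 [0.5786 0.1795 0.1643]
164 10 [0.579  0.1801 0.1605]
166 8 [0.5785 0.1807 0.156 ]
168 8 [0.5784 0.1797 0.1518]
170 8 [0.5788 0.1811 0.147 ]
172 8 [0.5791 0.1806 0.1431]
174 8 [0.5787 0.1795 0.1392]
176 8 [0.5789 0.1793 0.1343]
178 8 [0.5788 0.1793 0.1305]
180 7 [0.5785 0.1796 0.1271]
```

jog_arm:
  deltas:
    - {"delta_pos":[-0.003,0.003,0.04],"yaw":0,"fingers":0}
    - {"delta_pos":[-0.003,0.003,0.1],"yaw":0,"fingers":0}
    - {"delta_pos":[-0.003,0.003,0.16],"yaw":0,"fingers":0}
    - {"delta_pos":[-0.003,0.003,0.2],"yaw":0,"fingers":0}
    - {"delta_pos":[-0.003,0.003,0.24],"yaw":0,"fingers":0}
    - {"delta_pos":[-0.003,0.003,0.28],"yaw":0,"fingers":0}
    - {"delta_pos":[-0.003,0.003,0.32],"yaw":0,"fingers":0}
    - {"delta_pos":[-0.003,0.003,0.32],"yaw":0,"fingers":0}

```text
clock: 6.05
eef_pos: [0.5832, 0.1813, 0.1037]
tool_rot: [0.501, 0.866, -0.001, -0.001]
ft_force: [-0.0, -0.7, -1.5]
grip_width: 0.0272
grasp_force: 59.9
```

```bash
python3 -c "
from h import *
plan(.583,.182,.073,29.9)"
```

```text
t 6.05 pos [0.5832 0.1813 0.1037] d [0.002 0.001 0.102] yaw 0.001 toolz [-0.004 -0.001 -1.   ] F [-0.  -0.7 -1.5] w 0.0272 g 59.88691806793213 j [ 0.3   0.54  0.11  1.15 -0.    1.35]
```

No side contact. Continuing slowly, about 3 mm per row.

jog_arm:
  deltas:
    - {"delta_pos":[0,0,0.01],"yaw":0,"fingers":0}
    - {"delta_pos":[0,0,0.02],"yaw":0,"fingers":0}
    - {"delta_pos":[0,0,0.028],"yaw":0,"fingers":0}
    - {"delta_pos":[0,0,0.036],"yaw":0,"fingers":0}
    - {"delta_pos":[0,0,0.044],"yaw":0,"fingers":0}
    - {"delta_pos":[0,0,0.052],"yaw":0,"fingers":0}
    - {"delta_pos":[0,0,0.058],"yaw":0,"fingers":0}

```text
clock: 6.75
eef_pos: [0.5849, 0.1818, 0.089]
tool_rot: [0.501, 0.866, 0.0, 0.0]
ft_force: [-0.8, -0.3, 2.3]
grip_width: 0.0269
grasp_force: 60.5
```

```bash
python3 -c "
from h import *
plan(.583,.182,.073,29.9)"
```

```text
t 6.75 pos [0.5849 0.1818 0.089 ] d [ 0.004 -0.005  0.053] yaw 0.001 toolz [ 0.001  0.    -1.   ] F [-0.8 -0.3  2.3] w 0.0269 g 60.50862908363342 j [0.3  0.55 0.09 1.11 0.   1.35]
```

The rod has met the bottom: the reading rose about 4 N, which matches sliding friction. Pushing on.

jog_arm:
  deltas:
    - {"delta_pos":[0,0,0.008],"yaw":0,"fingers":0}
    - {"delta_pos":[0,0,0.016],"yaw":0,"fingers":0}
    - {"delta_pos":[0,0,0.024],"yaw":0,"fingers":0}
    - {"delta_pos":[0,0,0.032],"yaw":0,"fingers":0}
    - {"delta_pos":[0,0,0.039],"yaw":0,"fingers":0}
    - {"delta_pos":[0,0,0.045],"yaw":0,"fingers":0}
    - {"delta_pos":[0,0,0.05],"yaw":0,"fingers":0}
    - {"delta_pos":[0,0,0.054],"yaw":0,"fingers":0}
    - {"delta_pos":[0,0,0.054],"yaw":0,"fingers":0}

```text
clock: 7.65
eef_pos: [0.5847, 0.1819, 0.0729]
tool_rot: [0.501, 0.866, 0.0, 0.0]
ft_force: [-0.7, 0.5, 5.2]
grip_width: 0.0268
grasp_force: 61.0
```

```bash
python3 -c "
from h import *
plan(.583,.182,.073,29.9)"
```

```text
t 7.65 pos [0.5847 0.1819 0.0729] d [ 0.003 -0.005 -0.   ] yaw 0.001 toolz [ 0.001  0.    -1.   ] F [-0.7  0.5  5.2] w 0.0268 g 60.95691204071045 j [0.3  0.57 0.07 1.07 0.   1.35]
```

jog_arm:
  deltas:
    - {"delta_pos":[0,0,0.003],"yaw":0,"fingers":0}
    - {"delta_pos":[0,0,0.006],"yaw":0,"fingers":0}
    - {"delta_pos":[0,0,0.008],"yaw":0,"fingers":0}
    - {"delta_pos":[0,0,0.008],"yaw":0,"fingers":0}

```text
clock: 8.05
eef_pos: [0.5847, 0.1819, 0.0728]
tool_rot: [0.501, 0.866, 0.001, 0.001]
ft_force: [-4.3, -1.8, 16.3]
grip_width: 0.027
grasp_force: 62.3
```

Seated: z stopped at 0.0728 while the force rose to 16 N. Now holding.

jog_arm:
  deltas:
    - {"delta_pos":[0,0,0.002],"yaw":0,"fingers":0}
    - {"delta_pos":[0,0,0.002],"yaw":0,"fingers":0}
    - {"delta_pos":[0,0,0.002],"yaw":0,"fingers":0}
    - {"delta_pos":[0,0,0.002],"yaw":0,"fingers":0}
    - {"delta_pos":[0,0,0.002],"yaw":0,"fingers":0}
    - {"delta_pos":[0,0,0.002],"yaw":0,"fingers":0}
    - {"delta_pos":[0,0,0.002],"yaw":0,"fingers":0}
    - {"delta_pos":[0,0,0.002],"yaw":0,"fingers":0}
    - {"delta_pos":[0,0,0.002],"yaw":0,"fingers":0}
    - {"delta_pos":[0,0,0.002],"yaw":0,"fingers":0}
    - {"delta_pos":[0,0,0.002],"yaw":0,"fingers":0}
    - {"delta_pos":[0,0,0.002],"yaw":0,"fingers":0}

```text
clock: 9.25
eef_pos: [0.5848, 0.1819, 0.0729]
tool_rot: [0.501, 0.866, 0.001, 0.001]
ft_force: [-6.1, -1.0, 19.2]
grip_width: 0.0264
grasp_force: 62.7
```

jog_arm:
  deltas:
    - {"delta_pos":[0,0,0],"yaw":0,"fingers":0}
    - {"delta_pos":[0,0,0],"yaw":0,"fingers":0}
    - {"delta_pos":[0,0,0],"yaw":0,"fingers":0}
    - {"delta_pos":[0,0,0],"yaw":0,"fingers":0}
    - {"delta_pos":[0,0,0],"yaw":0,"fingers":0}
    - {"delta_pos":[0,0,0],"yaw":0,"fingers":0}

```text
clock: 9.85
eef_pos: [0.5848, 0.1819, 0.0729]
tool_rot: [0.501, 0.866, 0.001, 0.001]
ft_force: [-6.1, -0.7, 18.9]
grip_width: 0.0272
grasp_force: 62.7
```

```bash
python3 - <<'E'
from h import *
plan(.583,.182,.073,29.9)
w=grab('wrist','w3');s=grab('scene','s3')
cv2.imwrite('pics/j3.png',np.hstack([cv2.resize(w['image'],(400,300),interpolation=cv2.INTER_AREA),cv2.resize(s['image'][130:265,260:440],(400,300),interpolation=cv2.INTER_CUBIC)])[:,:,::-1])
E
```

```text
t 9.85 pos [0.5848 0.1819 0.0729] d [ 0.003 -0.005 -0.   ] yaw 0.001 toolz [ 0.002  0.001 -1.   ] F [-6.1 -0.7 18.9] w 0.0272 g 62.69834518432617 j [ 0.3   0.56  0.07  1.07 -0.    1.35]
```

View pics/j3.png

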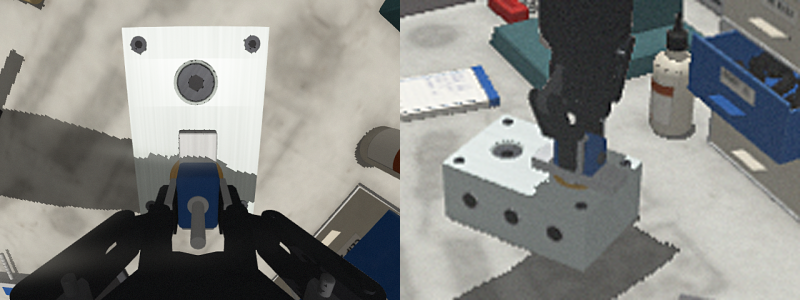

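The bar lies flat on the block over the brass ring and the plug is untouched. Pressed for more than 1.5 s; releasing.

jog_arm:
  deltas:
    - {"delta_pos":[0,0,-0.004],"yaw":0,"fingers":0}
    - {"delta_pos":[0,0,-0.004],"yaw":0,"fingers":0.5}
    - {"delta_pos":[0,0,-0.004],"yaw":0,"fingers":1}
    - {"delta_pos":[0,0,-0.004],"yaw":0,"fingers":1}
    - {"delta_pos":[0,0,-0.004],"yaw":0,"fingers":1}
    - {"delta_pos":[0,0,-0.004],"yaw":0,"fingers":1}
    - {"delta_pos":[0,0,-0.004],"yaw":0,"fingers":1}
    - {"delta_pos":[0,0,-0.004],"yaw":0,"fingers":1}

```text
clock: 10.75
eef_pos: [0.5845, 0.1817, 0.0704]
tool_rot: [0.501, 0.866, -0.0, -0.0]
ft_force: [-0.2, 0.5, 0.4]
grip_width: 0.0853
grasp_force: 0.0
```

jog_arm:
  deltas:
    - {"delta_pos":[0,0,-0.05],"yaw":0,"fingers":1}
    - {"delta_pos":[0,0,-0.12],"yaw":0,"fingers":1}
    - {"delta_pos":[0,0,-0.22],"yaw":0,"fingers":1}
    - {"delta_pos":[0,0,-0.32],"yaw":0,"fingers":1}
    - {"delta_pos":[0,0,-0.42],"yaw":0,"fingers":1}
    - {"delta_pos":[0,0,-0.45],"yaw":0,"fingers":1}
    - {"delta_pos":[0,0,-0.45],"yaw":0,"fingers":1}
    - {"delta_pos":[0,0,-0.45],"yaw":0,"fingers":1}

```text
clock: 11.55
eef_pos: [0.5839, 0.1815, 0.2041]
tool_rot: [0.501, 0.866, -0.001, -0.001]
ft_force: [0.5, 0.0, -0.7]
grip_width: 0.0854
grasp_force: 0.0
```

```bash
python3 - <<'E'
from h import *
plan(.583,.182,.2,29.9)
w=grab('wrist','w4');s=grab('scene','s4')
P=np.stack(np.meshgrid(np.arange(0,640),np.arange(0,480)),-1).reshape(-1,2)
h=cv2.cvtColor(w['image'],cv2.COLOR_RGB2HSV);b=cv2.inRange(h,(100,120,60),(125,255,255)).ravel()>0
D=depthpt(w,P);n=np.hypot(D[:,0]-.583,D[:,1]-.182)<.06
print('blue top z',np.median(D[n&b&(D[:,2]>.09)][:,2]),cv2.minAreaRect((D[n&b&(D[:,2]>.093)][:,:2]*1000).astype(np.float32)),'rod top',np.sort(D[n&(D[:,2]<.16)][:,2])[-20])
m=n&(D[:,2]>.066)&(D[:,2]<.08);print('bar z',np.median(D[m][:,2]),np.polyfit(D[m][:,0]*-.5+D[m][:,1]*.866,D[m][:,2],1))
cv2.imwrite('pics/j4.png',np.hstack([cv2.resize(w['image'],(400,300),interpolation=cv2.INTER_AREA),cv2.resize(s['image'][130:265,260:440],(400,300),interpolation=cv2.INTER_CUBIC)])[:,:,::-1])
E
```

```text
t 11.55 pos [0.5839 0.1815 0.2041] d [ 0.003 -0.002  0.014] yaw 0.001 toolz [-0.002 -0.001 -1.   ] F [ 0.5  0.  -0.7] w 0.0854 g 0.0 j [ 0.3   0.48  0.28  1.37 -0.    1.35]
blue top z 0.09802773359255826 ((599.7307739257812, 194.23162841796875), (70.02686309814453, 34.79214096069336), 16.60489845275879) rod top 0.13261133585996843
bar z 0.07223428135612614 [-0.00354004  0.07190648]
```

View pics/j4.png

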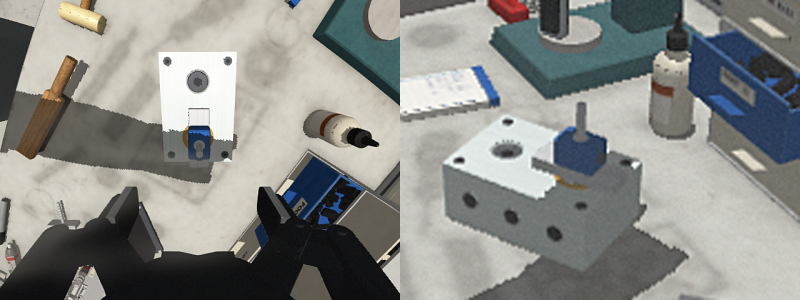

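The gauge stands upright in the bore with the bar flat: bar top at 0.072 m, grip top at 0.098 m, as they should be. The gripper is clear.

```bash
python3 -c "
from workcell import bot
print(bot.job_done())"
```

```text
the job is handed in; nothing more can be done
None
```

The job is handed in at about 12 s on the robot's clock: the blue gauge stands in the brass-ringed bore with its stop bar flat on the block, after about 1.8 s pressed down at 16–19 N and then released.

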